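# Gauge a charged valve and tally it on the right lever counter

### The arm

A 6-joint arm with a two-finger parallel gripper is mounted at the origin on a cart in front of the work surface, level with it; the furniture and walls round the work are solid. World frame = base frame: x ahead of the robot, y to its left, z up, the work surface at z = 0. Lengths are in m, angles in rad, forces in N, time in s.
With the tool pointing down it reaches from about 0.3 to 0.875 m from the base axis. Payload 6.4 kg.
Tool frame: the origin (TCP) lies midway between the tips of the shut fingers; the grasp point (between the pads) lies ctrl.grip_depth behind it (ctrl.grip_depth is the distance from the TCP to the grasp point, in m); x points along the fingers, y is the direction in which the jaws open and shut, and the axes are right-handed (so a half turn about x gives the same grasp; the last joint's range is limited). The gripper opens to 85 mm and grips with 20 to 120 N. Pads are 22 mm wide; open, the fingers measure 114 mm over their backs; the gripper's body (76 mm by 85 mm) begins 54 mm behind the grasp point. The pads swing forward as they close: fully open they stand 13 mm farther back than shut.
Start: joints at [0.931, 0.181, 1.607, -0, 1.354, -0.206], TCP at [0.242, 0.522, 0.231] pointing down, gripper open.
Joint ranges: [-2.99, 2.99], [-0.89, 2.07], [0.3, 2.58], [-1.14, 4.28], [0, 2.63], [-3.12, 3.12]. Speed limits (rad/s): [2.57, 2.57, 3.01, 3.14, 3.14, 3.14].

### API

Orientations are given as a unit quaternion [w, x, y, z].
In Python, from bench import ctrl gives the robot as it stands.
- The arm moves only by the shell command python3 -m creep 'ROWS'. ROWS is text: rows parted by semicolons, each of 7 numbers parted by spaces: the opening, from 0 (shut) to 1 (fully open), then the shift along the tool's x, y, z in cm, then the turn, a rotation vector about the tool's x, y, z in rad. In form: claw x y z ax ay az; .... A call has 1 to 10 rows; each row shifts and turns the pose as measured when the row begins, along the tool's axes as they then stand; what a row does not reach is not made up. A row lasts 1/8 s, in which the tool goes at most 62.5 mm and 10.7 degrees, less where a joint would pass 70% of its speed; a pose out of reach is approached as far as the arm can. A call with a gripper value outside its range is refused whole. The fingers move at their own pace and stop on an object; the grip force is fixed at half the most. Time passes only in rows, so rows that do not move let the fingers close. It gives the time, the measured TCP pose, the force and the opening at its end, in the units of the state.
- ctrl.get_obs(): the state, without advancing time (a new reading comes with each control period).
- ctrl.camera(name): name is "scene" or "top" or "wrist"; returns (picture, depth): 420x560x3 uint8, blue, green, red; 420x560 float32, m along the optical axis (not along the pixel's ray), 0 where there is no reading.
- ctrl.calibration(name): a dict with "mtx" (3x3 intrinsics, pixels), "distortion" ([k1, k2, p1, p2, k3] as OpenCV has them; the pictures are not rectified), "R" (3x3) and "t" (3): a world point X has camera coordinates R X + t; the wrist camera has in their place "tool_from_camera" (4x4, takes a point from camera to tool coordinates, whose origin is the TCP and whose axes are the tool frame's). Camera axes: x right, y down, z forward; pixel columns grow to the right and rows downward; lengths in m; the calibration is good to about 2 mm. A picture is of the moment at which its call begins: read the wrist's pose just before it. calibration takes no time and is no camera call.
- ctrl.hand_in(): hands the job in, once; it reports no verdict.
Trained networks look in the newest picture that a camera, given by its name, has taken for a name from the list of things; names that differ only in an ending like _2 or _b are one class to them, and where a whole thing is asked for, a point or a joint stands for the part that bears it (a point fixed in the world has none). Each returns a list of dicts, best first, with "confidence" (0 to 1); they miss things now and then, are a little off and sometimes report something else, mostly with a low value. They report only what shows in the picture. A call takes as long as a camera call.
- ctrl.find_in(query, camera): "rect" ([left, top, right, bottom] in pixels, round what is visible of it).
The state is a dict: "time_s": time; "q": joint angles; "dq": joint speeds; "joint_efforts": joint torques, N m; "eef_pos": TCP position; "eef_rot": TCP orientation; "wrist_force": force on the tool from outside, world axes, zero at the start; "torque": the same for the moment, N m; "opening": opening from 0.0 (shut) to 1.0 (fully open).
Only numpy, scipy, OpenCV 4.12 (cv2) and the standard library are available. Lean on these libraries where they do the work, as an engineer would, in place of code of your own. Each camera call takes 0.05 s, during which the arm holds its last target.

### The job

The valve clamped in the test jig has been charged with air: push the spring gauge that stands on its test stem fully down, let it come back up, and see how far its rod has come out. If the dark ring on the rod now shows, the valve has held its pressure, so count it on the counter whose lever has the ball knob; if the ring is still hidden, count it on the counter whose lever has the flat paddle. Count it once only, by swinging that lever all the way to its stop and letting it spring back home, and do not advance the other counter.

Things in the scene. Friction and masses are not known exactly. Their poses are not given: they have to be found in the camera images.
- jig: Fixed air-test jig: base plate 130 x 335 x 10 mm with a black valve (224 mm long in y, top 141 mm above the bench) clamped between a test block (84 x 44 mm, top at 90 mm, -y end) and a screw clamp (+y end). Origin: on the bench under the valve. The gauge stands on the block at x = 0, y = -135 mm. Tall frame posts stand behind, at 0.65 m from the robot: turn a wide hand parallel to the bench edge.
- gauge_flange (a point): Centre of the flat top face of the gauge's press flange, a steel disc 64 mm across and 6 mm thick on a 26 mm sleeve; 170 mm above the bench at rest. Pushing down anywhere on the disc works; the rod (8 mm thick) comes up through its centre by up to 26 mm, so press beside the rod or with the fingers either side of it, not on it.
- gauge_head (a joint): How far the gauge is pressed down, m: 0 at rest (up), 0.026 fully down (end stop). Spring: about 4 N at the start, 11 N at full depth, plus about 2 N friction and some damping. It springs back up when let go.
- rod_tip (a point): Top end of the gauge rod. It stands 4 mm above the flange face before the gauge is used. A dark ring goes round the rod from 14 to 19 mm below this tip.
- gauge_rod (a joint): How far the rod has been pushed out of the gauge, m: 0 before use. When the gauge is pressed fully down a held pressure pushes the rod out about 0.022 (the tip then stands 26 mm over the flange and the ring shows); a valve that has leaked gives only about 0.006 (the tip stands 10 mm over the flange, the ring stays hidden). The rod stays out by friction after the gauge is let go.
- counter_ball: Fixed lever counter with a BALL knob on its lever. Base plate 116 x 124 mm; round dial housing 106 mm across, top 44 mm above the bench. Origin: on the bench, on the vertical axis about which its lever and dial turn. A ratchet advances the dial one of its ten marks for each full lever swing. It may stand left or right of the other counter.
- ball_knob (a point): Centre of the ball knob (24 mm across, centre 52 mm above the bench, on a 9 mm stem), 82 mm from the counter's vertical axis. The lever is a flat bar 14 mm wide, 22 to 28 mm above the bench; the space outside the base plate under it is clear. At rest it points 115 degrees anticlockwise (seen from above) from the counter's +x; the swing is anticlockwise.
- ball_lever (a joint): Angle of the ball-knob lever, rad: 0 at rest, 0.716 at its stop (anticlockwise from above, so the knob is pushed from its clockwise side). Sprung: about 2 N at the knob at rest, 4 to 7 N once the ratchet has picked up (after about 0.09 rad); the dial has moved one full mark only when the lever is at its stop. Let go, it springs back; a short swing moves the dial only part of a mark.
- ball_dial (a joint): Angle of the ball-knob counter's dial, rad: 0 at the start, 0.628 after one count; it only goes forward, two full swings give 1.257.
- counter_paddle: Fixed lever counter, the same as the other but with a flat upright PADDLE on its lever. Origin and axes as counter_ball.
- paddle_knob (a point): Point in the paddle, 52 mm above the bench and 82 mm from the counter's vertical axis. The paddle is an upright plate 28 mm along the lever, 6 mm thick in the direction of swing, from 26 to 64 mm above the bench. The lever is otherwise as on the other counter.
- paddle_lever (a joint): Angle of the paddle lever, rad: 0 at rest, 0.716 at its stop; as ball_lever.
- paddle_dial (a joint): Angle of the paddle counter's dial, rad: 0 at the start, 0.628 after one count; as ball_dial.

How it is judged:
By the outcome, as a careful person would: the job done as asked, in the order asked, and still so for the second after the job is handed in, with the robot touching nothing.
It also fails if it takes over 51 s, if anything falls off the work surface, if the arm or the gripper's body presses on something with over 40 N, if the wrist force passes 120 N, or if a joint passes its speed limit or range.

## Working session

There is one attempt and no reset: what is moved stays moved. The work goes in short steps, Python scripts to look and compute and a shell command to move; the robot and the scene stay as the last step left them, time stands still between calls to the robot, and variables do not carry over. Pictures are saved under pics/ and viewed, and the job is handed in when it is done.

```bash
mkdir -p pics; ls; python3 - <<'E'
from bench import ctrl
import cv2
o=ctrl.get_obs(); print(o['time_s'],o['eef_pos'],o['eef_rot'],o['wrist_force'],ctrl.grip_depth)
for c in ['scene','top']:
    im,d=ctrl.camera(c); cv2.imwrite(f'pics/{c}0.png',im)
    import numpy as np; np.save(f'{c}0.npy',d)
    for q in ['gauge_flange','rod_tip','ball_knob','paddle_knob','counter_ball','counter_paddle','jig']:
        r=ctrl.find_in(q,c); print(c,q,[(x['rect'],round(x['confidence'],2)) for x in r[:2]])
print(ctrl.get_obs()['time_s'])
E
```

```text
pics
0.0 [0.24132261 0.52127686 0.23036139] [ 0.69027313  0.1515909   0.69080276 -0.15275716] [-0.16944475 -0.54463139 -0.6728362 ] 0.0187
scene gauge_flange [([205.1, 161.8, 227.3, 187.0], 0.56)]
scene rod_tip []
scene ball_knob [([128.1, 159.5, 242.7, 234.9], 0.52), ([364.7, 278.7, 382.1, 294.1], 0.47)]
scene paddle_knob [([288.2, 242.7, 302.6, 254.5], 0.61)]
scene counter_ball [([369.5, 270.6, 432.0, 324.7], 0.59)]
scene counter_paddle [([284.7, 234.6, 347.9, 279.7], 0.77)]
scene jig [([128.0, 160.1, 241.4, 232.6], 0.82)]
top gauge_flange [([205.3, 182.4, 227.1, 200.7], 0.64)]
top rod_tip []
top ball_knob []
top paddle_knob [([363.4, 210.4, 371.5, 211.4], 0.69), ([294.8, 198.8, 306.7, 209.0], 0.4)]
top counter_ball [([363.1, 184.4, 402.8, 219.2], 0.65)]
top counter_paddle [([296.3, 177.1, 338.6, 213.4], 0.71)]
top jig [([124.8, 176.1, 234.6, 224.0], 0.58)]
0.8
```

View pics/scene0.png

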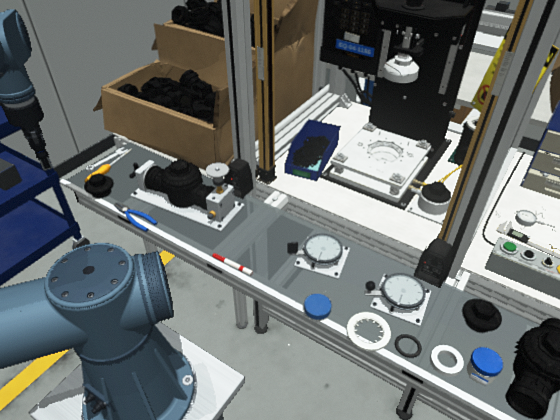

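View pics/top0.png

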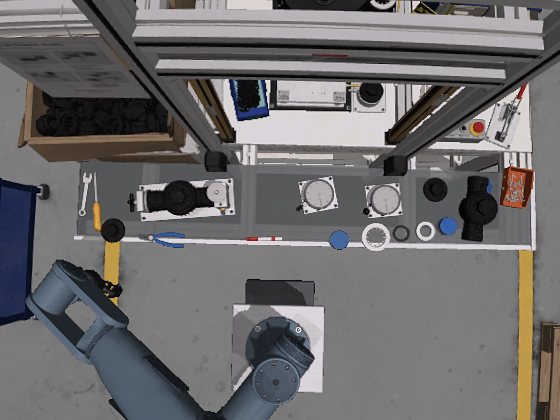

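```bash
cat > h.py <<'E'
import numpy as np,cv2
from bench import ctrl
def atz(c,u,v,z):
    k=ctrl.calibration(c);K=np.array(k['mtx']);D=np.array(k['distortion']);R=np.array(k['R']);t=np.array(k['t'])
    p=cv2.undistortPoints(np.array([[[u,v]]],float),K,D)[0,0]
    r=R.T@np.array([p[0],p[1],1]);C=-R.T@t
    return C+r*(z-C[2])/r[2]
def atd(c,u,v,d):
    k=ctrl.calibration(c);K=np.array(k['mtx']);D=np.array(k['distortion']);R=np.array(k['R']);t=np.array(k['t'])
    p=cv2.undistortPoints(np.array([[[u,v]]],float),K,D)[0,0]
    return R.T@(np.array([p[0],p[1],1])*d-t)
def proj(c,X):
    k=ctrl.calibration(c)
    return cv2.projectPoints(np.array(X,float).reshape(-1,1,3),cv2.Rodrigues(np.array(k['R']))[0],np.array(k['t']),np.array(k['mtx']),np.array(k['distortion']))[0][:,0]
def wrist_atz(u,v,z,pos,rot):
    from scipy.spatial.transform import Rotation as Ro
    k=ctrl.calibration('wrist');T=np.array(k['tool_from_camera'])
    p=cv2.undistortPoints(np.array([[[u,v]]],float),np.array(k['mtx']),np.array(k['distortion']))[0,0]
    Rt=Ro.from_quat(np.r_[rot[1:],rot[0]]).as_matrix()
    r=Rt@T[:3,:3]@np.array([p[0],p[1],1]);C=Rt@T[:3,3]+pos
    return C+r*(z-C[2])/r[2]
E
python3 - <<'E'
from h import *
from scipy.spatial.transform import Rotation as Ro
o=ctrl.get_obs();q=o['eef_rot'];print(Ro.from_quat(np.r_[q[1:],q[0]]).as_matrix().round(3))
for c in ['scene','top']:
    k=ctrl.calibration(c);R=np.array(k['R']);print(c,-R.T@np.array(k['t']),R[2])
print('flange',atz('scene',216,165,.17),atz('top',216,191,.17))
print('knob ball',atz('scene',373,286,.052),'paddle',atz('scene',295,248,.052), atz('top',300,204,.06))
print(ctrl.calibration('wrist'))
E
```

```text
[[-0.     0.42   0.907]
 [ 0.     0.907 -0.42 ]
 [-1.     0.    -0.   ]]
scene [-0.21977525 -0.49185194  0.92153054] [ 0.62269437  0.40053687 -0.67217701]
top [ 0.37200594 -0.01102726  1.63093696] [ 0.08397794  0.00162119 -0.99646629]
flange [0.5362233  0.21631995 0.17      ] [0.52380251 0.20361488 0.17      ]
knob ball [ 0.48451352 -0.30073964  0.052     ] paddle [ 0.48640285 -0.07707455  0.052     ] [ 0.49758589 -0.06758731  0.06      ]
{'mtx': array([[330.62218747,   0.        , 280.60867035],
       [  0.        , 330.62218747, 202.24397593],
       [  0.        ,   0.        ,   1.        ]]), 'distortion': array([-0.06249473,  0.        ,  0.        ,  0.        ,  0.        ]), 'tool_from_camera': array([[ 1.82522421e-04, -3.08582328e-01,  9.51197621e-01,
        -1.41980383e-01],
       [ 9.99999856e-01, -4.24173689e-04, -3.29495040e-04,
         1.47698796e-03],
       [ 5.05149350e-04,  9.51197544e-01,  3.08582206e-01,
        -7.96075382e-02],
       [ 0.00000000e+00,  0.00000000e+00,  0.00000000e+00,
         1.00000000e+00]])}
```

```bash
python3 - <<'E'
from h import *
s=cv2.imread('pics/scene0.png');t=cv2.imread('pics/top0.png')
a=cv2.resize(s[150:240,140:250],None,fx=5,fy=5,interpolation=cv2.INTER_CUBIC)
b=cv2.resize(s[230:330,280:440],None,fx=5,fy=5,interpolation=cv2.INTER_CUBIC)
c=cv2.resize(t[165:235,120:240],None,fx=6,fy=6,interpolation=cv2.INTER_CUBIC)
d=cv2.resize(t[165:235,285:415],None,fx=6,fy=6,interpolation=cv2.INTER_CUBIC)
for n,i in zip('abcd',(a,b,c,d)): cv2.imwrite(f'pics/z{n}.png',i)
for c,f in (('scene','scene0.npy'),('top','top0.npy')):
    D=np.load(f); 
    pts={'scene':[(217,170),(214,167),(371,286),(292,247),(403,288),(323,248)],'top':[(216,191),(318,194),(383,200)]}[c]
    for u,v in pts: print(c,u,v,atd(c,u,v,D[v,u]).round(4))
E
```

```text
scene 217 170 [0.5209 0.2004 0.169 ]
scene 214 167 [0.528  0.2169 0.168 ]
scene 371 286 [ 0.4734 -0.2991  0.0625]
scene 292 247 [ 0.486  -0.068   0.0508]
scene 403 288 [ 0.5288 -0.3617  0.0406]
scene 323 248 [ 0.5351 -0.1345  0.0428]
top 216 191 [0.5235 0.2032 0.173 ]
top 318 194 [ 0.5352 -0.1296  0.0405]
top 383 200 [ 0.5193 -0.3541  0.0458]
```

View pics/za.png

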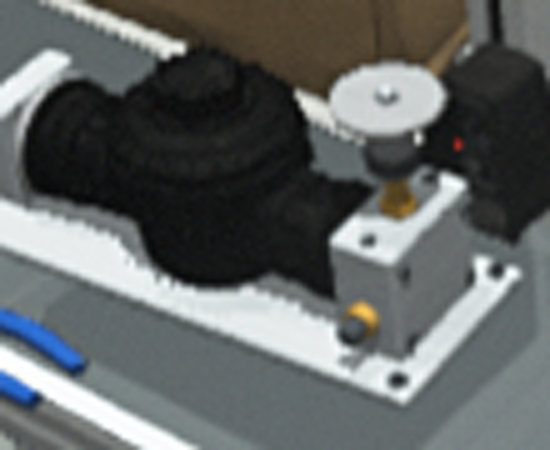

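View pics/zb.png

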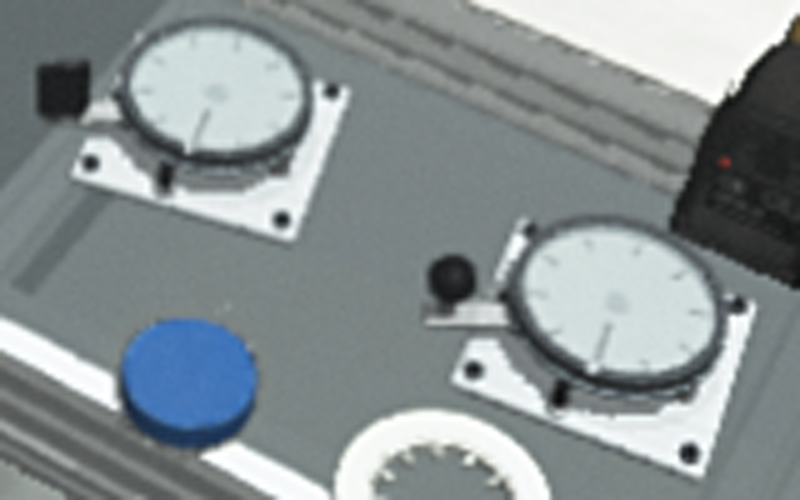

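View pics/zd.png

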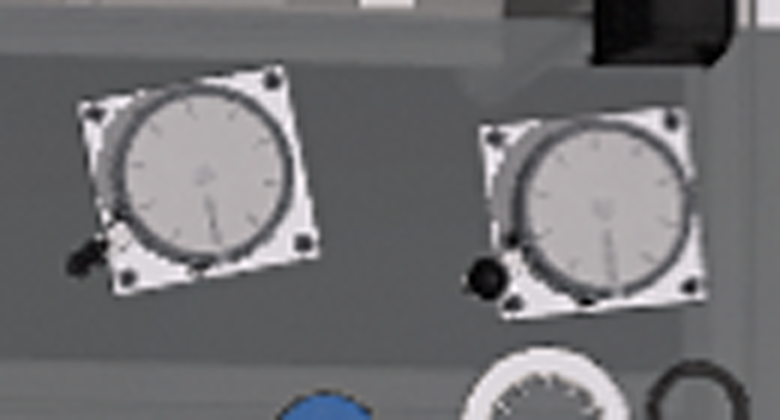

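View pics/zc.png

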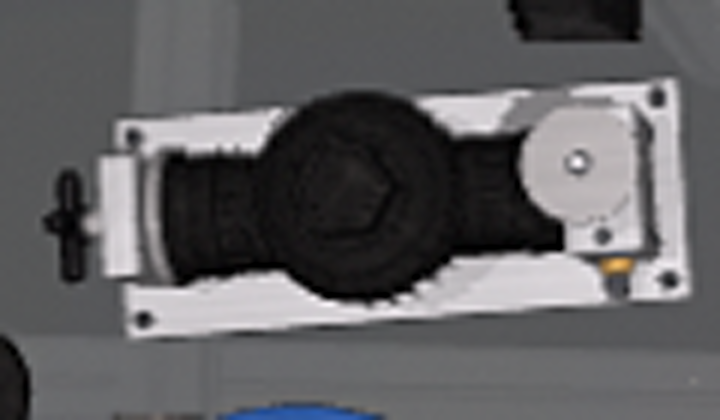

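```bash
python3 -m creep '0.35 0 -2.4 5.5 0 0 0; 0.35 0 -2.4 5.5 0 0 0; 0.35 0 -2.4 5.5 0 0 0; 0.35 0 -2.4 5.5 0 0 0; 0.35 0 -2.4 5.5 0 0 0; 0.35 0 0 0 -0.145 0 0; 0.35 0 0 0 -0.145 0 0; 0.35 0 0 0 -0.145 0 0'
python3 - <<'E'
from h import *
from scipy.spatial.transform import Rotation as Ro
o=ctrl.get_obs();q=o['eef_rot'];print(o['time_s'],o['eef_pos'],o['wrist_force'],'\n',Ro.from_quat(np.r_[q[1:],q[0]]).as_matrix().round(3))
im,d=ctrl.camera('wrist');cv2.imwrite('pics/w1.png',im);np.save('w1.npy',d)
for n in ['gauge_flange','rod_tip']:print(n,ctrl.find_in(n,'wrist')[:2])
for sc,tp in (((217.4,169.2),(216.3,192)),):print('rod',atz('scene',*sc,.174),atz('top',*tp,.174))
for n,sc,tp,z in (('ball',(370.4,285.6),(366.2,211.3),.052),('bdial',(403.6,290.4),(385.8,199.7),.044),('pad',(292.6,248),(299.2,207.5),.05),('pdial',(323.2,248.4),(319.2,194.3),.044)):
    print(n,atz('scene',*sc,z),atz('top',*tp,z))
E
```

```text
time_s: 1.8
eef_pos: [0.4482, 0.2904, 0.2323]
eef_rot: [0.708, -0.004, 0.706, 0.006]
wrist_force: [-0.1, -0.0, 0.0]
opening: 0.352
1.8 [0.44817693 0.29043456 0.23228824] [-0.09150828 -0.03927445  0.04981636] 
 [[ 0.004 -0.015  1.   ]
 [ 0.002  1.     0.015]
 [-1.     0.002  0.004]]
gauge_flange [{'rect': [123.8, 265.2, 201.4, 319.9], 'confidence': 0.89}, {'rect': [1.2, 232.6, 14.7, 268.0], 'confidence': 0.27}]
rod_tip []
rod [0.51939471 0.1971433  0.174     ] [0.52022906 0.201958   0.174     ]
ball [ 0.48213986 -0.29498818  0.052     ] [ 0.47854986 -0.29503931  0.052     ]
bdial [ 0.51978035 -0.36617697  0.044     ] [ 0.52077647 -0.3642817   0.044     ]
pad [ 0.48452888 -0.07086868  0.05      ] [ 0.48632553 -0.06546225  0.05      ]
pdial [ 0.53305861 -0.1361294   0.044     ] [ 0.53390148 -0.13353599  0.044     ]
```

View pics/w1.png

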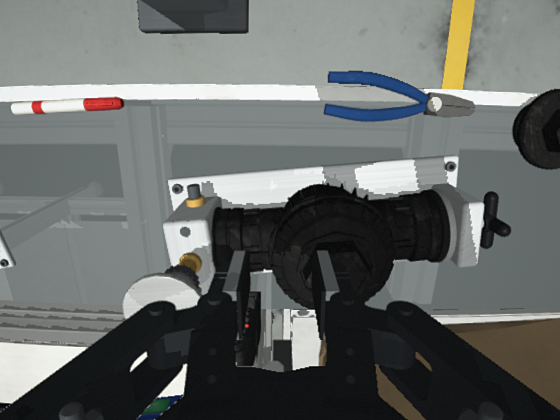

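```bash
python3 - <<'E'
from h import *
o=ctrl.get_obs()
print(wrist_atz(162,292,.17,o['eef_pos'],o['eef_rot']))
k=ctrl.calibration('wrist')
E
```

```text
[0.50418154 0.20714469 0.17      ]
```

```bash
python3 -m creep '0.35 0 -4.4 3.4 0 0 0; 0.35 0 -4.4 3.4 0 0 0; 0.35 0 0 0 0 0 0'
python3 - <<'E'
from h import *
o=ctrl.get_obs();print(o['eef_pos'])
im,d=ctrl.camera('wrist');cv2.imwrite('pics/w2.png',im)
im2,_=ctrl.camera('scene');cv2.imwrite('pics/s2.png',cv2.resize(im2[110:230,150:290],None,fx=4,fy=4,interpolation=cv2.INTER_CUBIC))
for n in ['gauge_flange','rod_tip']:print(n,ctrl.find_in(n,'wrist')[:2])
E
```

```text
time_s: 2.33
eef_pos: [0.5178, 0.2027, 0.2327]
eef_rot: [0.709, 0.0, 0.705, 0.001]
wrist_force: [-1.3, 0.5, -0.3]
opening: 0.348
[0.51777414 0.20265199 0.23268306]
gauge_flange [{'rect': [237.1, 182.0, 329.1, 272.7], 'confidence': 0.7}]
rod_tip [{'rect': [279.3, 224.0, 294.1, 235.6], 'confidence': 0.64}]
```

View pics/w2.png

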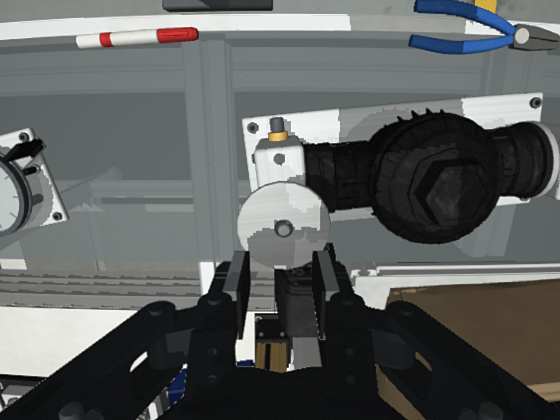

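View pics/s2.png

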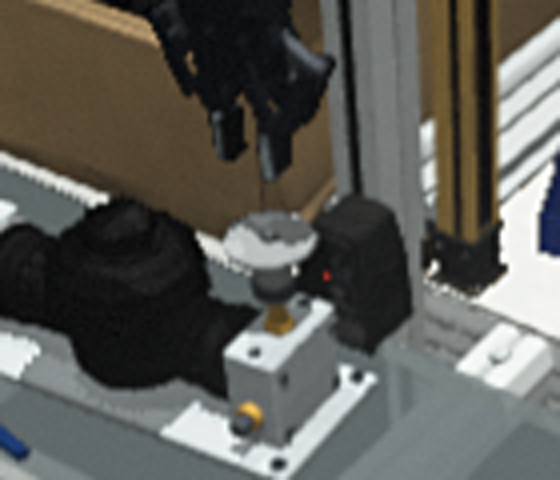

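```bash
python3 - <<'E'
from h import *
o=ctrl.get_obs()
print(wrist_atz(285,229,.174,o['eef_pos'],o['eef_rot']),wrist_atz(283.5,225.5,.17,o['eef_pos'],o['eef_rot']))
E
```

```text
[0.5199304  0.21060771 0.174     ] [0.51909544 0.20966336 0.17      ]
```

```bash
python3 -m creep '0.35 5 0.3 0.15 0 0 0; 0.35 1 0 0 0 0 0; 0.35 0.6 0 0 0 0 0; 0.35 0.6 0 0 0 0 0; 0.35 0.6 0 0 0 0 0'
```

```text
time_s: 3.15
eef_pos: [0.5172, 0.2128, 0.1593]
eef_rot: [0.71, -0.003, 0.704, 0.006]
wrist_force: [-5.1, -2.5, 9.0]
opening: 0.349
```

```bash
python3 - <<'E'
from h import *
from scipy.spatial.transform import Rotation as Ro
o=ctrl.get_obs();q=o['eef_rot'];print(o['eef_pos'],o['wrist_force'],o['torque'],'\n',Ro.from_quat(np.r_[q[1:],q[0]]).as_matrix().round(3))
im,d=ctrl.camera('wrist');cv2.imwrite('pics/w3.png',cv2.resize(im[150:360,180:400],None,fx=3,fy=2.8))
im2,_=ctrl.camera('scene');cv2.imwrite('pics/s3.png',cv2.resize(im2[110:230,150:290],None,fx=4,fy=4,interpolation=cv2.INTER_CUBIC))
E
```

```text
[0.51723513 0.21279778 0.15932187] [-5.10873493 -2.48174285  8.98981818] [-0.62969379  0.9698272  -0.07951182] 
 [[ 0.009 -0.013  1.   ]
 [ 0.003  1.     0.013]
 [-1.     0.003  0.009]]
```

View pics/w3.png

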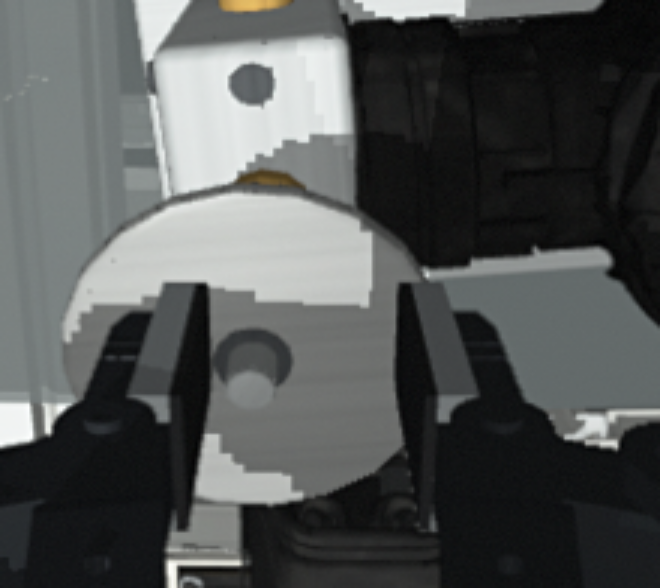

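View pics/s3.png

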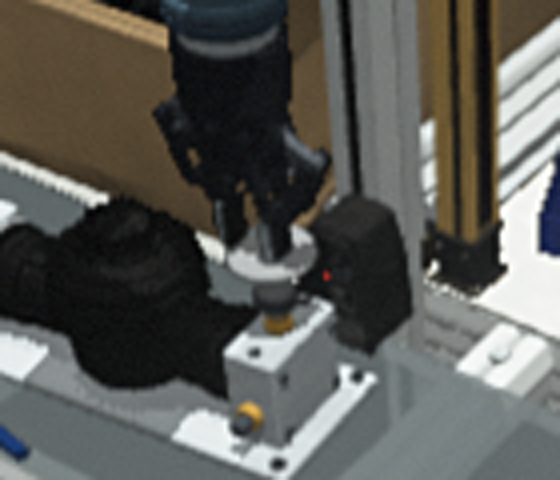

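```bash
python3 -m creep '0.35 -2 0 0 0 0 0; 0.35 0 -0.9 0.2 0 0 0; 0.35 0 0 0 0 0 0'
python3 - <<'E'
from h import *
im,d=ctrl.camera('wrist');cv2.imwrite('pics/w4.png',cv2.resize(im[150:360,180:400],None,fx=3,fy=2.8))
E
```

```text
time_s: 3.62
eef_pos: [0.5201, 0.2036, 0.1814]
eef_rot: [0.712, -0.003, 0.703, 0.006]
wrist_force: [-0.7, -0.5, -1.0]
opening: 0.348
```

View pics/w4.png

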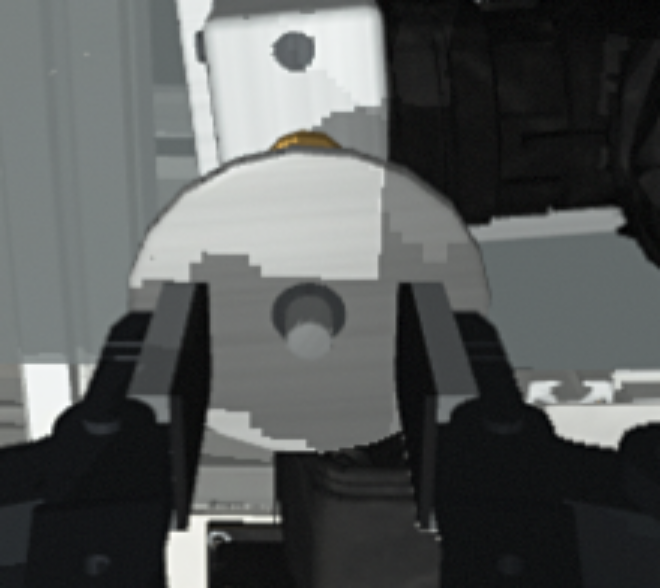

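```bash
python3 -m creep '0.35 1.2 0 0 0 0 0; 0.35 1 0 0 0 0 0; 0.35 1 0 0 0 0 0; 0.35 0.8 0 0 0 0 0'; python3 -m creep '0.35 0.8 0 0 0 0 0'; python3 -m creep '0.35 0.8 0 0 0 0 0';python3 -m creep '0.35 0.8 0 0 0 0 0'
```

```text
time_s: 4.18
eef_pos: [0.5215, 0.2041, 0.143]
eef_rot: [0.712, -0.003, 0.702, 0.006]
wrist_force: [-25.9, -5.9, 67.3]
opening: 0.353
time_s: 4.3
eef_pos: [0.5219, 0.2042, 0.1427]
eef_rot: [0.712, -0.004, 0.702, 0.006]
wrist_force: [-41.0, -10.0, 94.1]
opening: 0.354
time_s: 4.42
eef_pos: [0.5217, 0.2042, 0.1429]
eef_rot: [0.712, -0.005, 0.702, 0.006]
wrist_force: [-33.7, -9.3, 71.6]
opening: 0.351
time_s: 4.55
eef_pos: [0.5216, 0.2042, 0.143]
eef_rot: [0.712, -0.006, 0.702, 0.006]
wrist_force: [-29.8, -9.3, 65.5]
opening: 0.351
```

```bash
python3 -m creep '0.35 -2 0 0 0 0 0; 0.35 -5 0 0 0 0 0; 0.35 -4 0 -3 0 0 0; 0.35 0 0 0 0 0 0'
python3 - <<'E'
from h import *
o=ctrl.get_obs();print(o['eef_pos'])
im,d=ctrl.camera('wrist');cv2.imwrite('pics/w5.png',cv2.resize(im[150:360,180:400],None,fx=3,fy=2.8))
im2,_=ctrl.camera('scene');cv2.imwrite('pics/s5.png',cv2.resize(im2[140:230,170:260],None,fx=6,fy=6,interpolation=cv2.INTER_CUBIC))
print(ctrl.find_in('rod_tip','scene'),proj('scene',[[.52,.203,.17],[.52,.203,.18],[.52,.203,.196]]))
E
```

```text
time_s: 5.05
eef_pos: [0.4885, 0.204, 0.2543]
eef_rot: [0.711, -0.007, 0.703, 0.006]
wrist_force: [0.9, 1.1, -0.2]
opening: 0.348
[0.48854368 0.20399615 0.25434778]
[] [[216.00207425 169.54499289]
 [215.66792571 166.59414609]
 [215.1252376  161.8046906 ]]
```

View pics/w5.png

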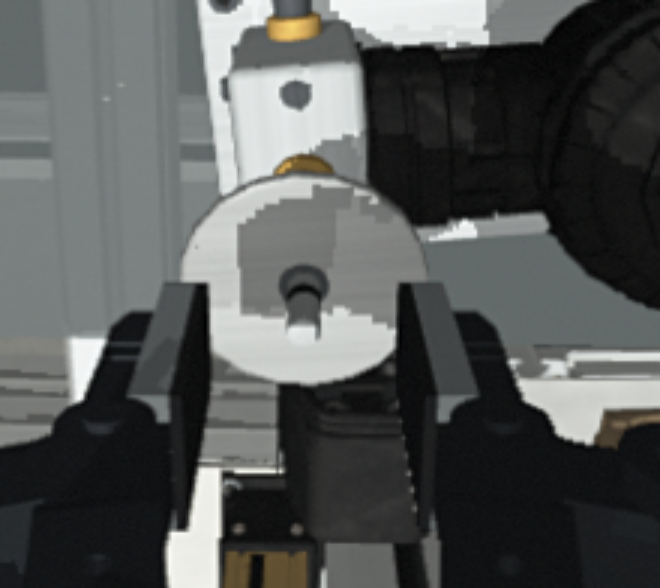

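View pics/s5.png

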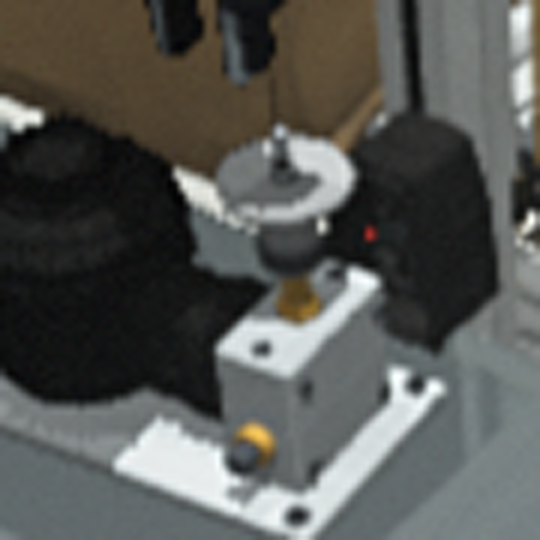

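The tip now stands at scene pixel (216.5, 161.7), which matches 26 mm over the flange. The dark ring shows on the rod in the wrist view, so the valve held and I use the ball counter.

```bash
python3 -m creep '0 0 -6 0.2 0 0 0; 0 0 -6 0.2 0 0 0; 0 0 -6 0.2 0 0 0; 0 0 -6 0.2 0 0 0; 0 0 -6 0.2 0 0 0; 0 0 -6 0.2 0 0 0; 0 0 -6 0.2 0 0 0; 0 0 0 0 0 0 0'
python3 - <<'E'
from h import *
from scipy.spatial.transform import Rotation as Ro
o=ctrl.get_obs();q=o['eef_rot'];print(o['eef_pos'],o['q'],'\n',Ro.from_quat(np.r_[q[1:],q[0]]).as_matrix().round(3))
im,d=ctrl.camera('wrist');cv2.imwrite('pics/w6.png',im)
print(ctrl.find_in('ball_knob','wrist'))
E
```

```text
time_s: 6.2
eef_pos: [0.5059, -0.2284, 0.2315]
eef_rot: [0.7, -0.004, 0.714, 0.009]
wrist_force: [-0.2, 0.3, -0.1]
opening: 0.0
[ 0.505887   -0.22837167  0.23146638] [-0.63465374  0.15075436  1.64130576 -0.00564194  1.36905126 -2.22272738] 
 [[-0.019 -0.018  1.   ]
 [ 0.007  1.     0.019]
 [-1.     0.007 -0.019]]
[{'rect': [193.6, 147.6, 229.1, 172.5], 'confidence': 0.8}]
```

View pics/w6.png

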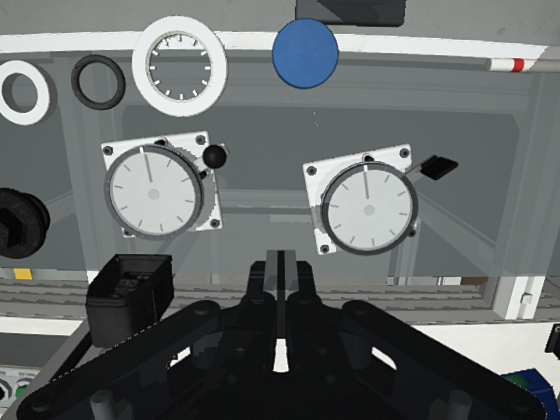

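```bash
python3 - <<'E'
from h import *
o=ctrl.get_obs();p,r=o['eef_pos'],o['eef_rot']
print('knob',wrist_atz(214.5,158,.052,p,r),'axis',wrist_atz(153,194,.044,p,r))
a=np.array([.520,-.365])
for d in (115,120,125): print(d)
E
```

```text
knob [ 0.48335353 -0.28691543  0.052     ] axis [ 0.5234741  -0.35430542  0.044     ]
115
120
125
```

```bash
python3 -m creep '0 5 -2 0.1 0 0 0; 0 4 -1.5 0 0 0 0; 0 0 0 0 0.172 0 0; 0 0 0 0 0.172 0 0; 0 0 0 0 0.172 0 0; 0 0 0 0 0.172 0 0; 0 0 0 0 0 0 0'
python3 - <<'E'
from h import *
from scipy.spatial.transform import Rotation as Ro
o=ctrl.get_obs();q=o['eef_rot'];print(o['eef_pos'],'\n',Ro.from_quat(np.r_[q[1:],q[0]]).as_matrix().round(3))
im,d=ctrl.camera('wrist');cv2.imwrite('pics/w7.png',im)
print(ctrl.find_in('ball_knob','wrist'))
E
```

```text
time_s: 7.18
eef_pos: [0.5058, -0.2453, 0.132]
eef_rot: [0.656, 0.236, 0.679, -0.23]
wrist_force: [0.2, 0.8, -0.1]
opening: -0.002
[ 0.50576346 -0.24525873  0.13201113] 
 [[-0.028  0.623  0.782]
 [ 0.018  0.783 -0.622]
 [-0.999 -0.003 -0.033]]
[{'rect': [192.9, 206.5, 227.7, 250.9], 'confidence': 0.9}, {'rect': [442.1, 5.6, 504.6, 78.5], 'confidence': 0.2}]
```

View pics/w7.png

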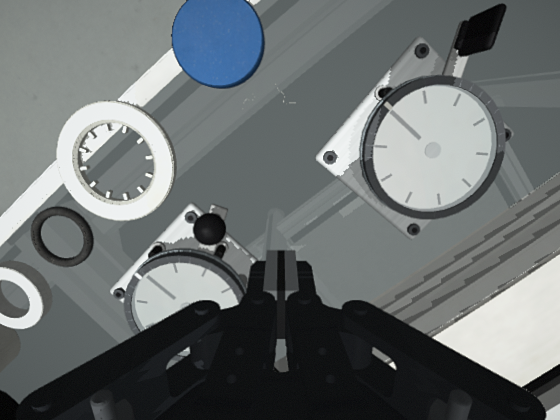

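```bash
python3 - <<'E'
from h import *
from scipy.spatial.transform import Rotation as Ro
o=ctrl.get_obs();p,r=o['eef_pos'],o['eef_rot']
R=Ro.from_quat(np.r_[r[1:],r[0]]).as_matrix()
w=wrist_atz(210,228.5,.052,p,r);print(w)
for k in (w,[.481,-.295,.052]): print(R.T@(np.array(k)-p))
E
```

```text
[ 0.48199514 -0.29116275  0.052     ]
[ 0.08002702 -0.05008822  0.01215432]
[ 0.07998639 -0.05371352  0.01375756]
```

```bash
python3 -m creep '0 0 0 1.3 0 0 0; 0 5 0 0 0 0 0; 0 4.4 0 0 0 0 0; 0 0 0 0 0 0 0'
python3 - <<'E'
from h import *
from scipy.spatial.transform import Rotation as Ro
o=ctrl.get_obs();p,r=o['eef_pos'],o['eef_rot']
R=Ro.from_quat(np.r_[r[1:],r[0]]).as_matrix();print(R.round(3),p)
print(R.T@(np.array([.4815,-.294,.052])-p))
im,d=ctrl.camera('wrist');cv2.imwrite('pics/w8.png',im)
E
```

```text
time_s: 7.78
eef_pos: [0.5175, -0.2544, 0.0373]
eef_rot: [0.659, 0.232, 0.678, -0.228]
wrist_force: [0.5, -0.2, 0.1]
opening: 0.002
[[-0.023  0.615  0.788]
 [ 0.014  0.789 -0.614]
 [-1.    -0.003 -0.027]] [ 0.51747705 -0.25440332  0.03731088]
[-0.01442672 -0.05338771 -0.00443142]
```

View pics/w8.png

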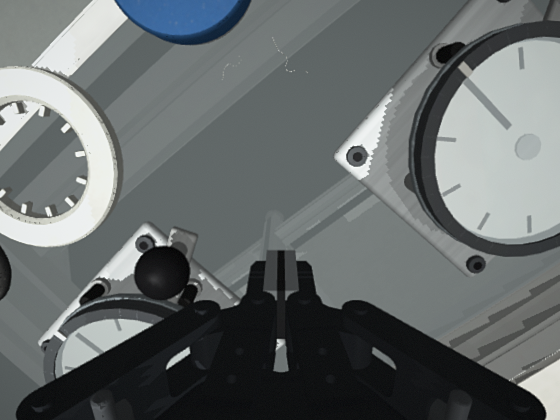

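```bash
python3 - <<'E'
from h import *
from scipy.spatial.transform import Rotation as Ro
o=ctrl.get_obs();p,r=o['eef_pos'],o['eef_rot']
R=Ro.from_quat(np.r_[r[1:],r[0]]).as_matrix()
for px in ((162,273),(184,273)):
  w=wrist_atz(*px,.052,p,r);print(w,R.T@(w-p))
k=ctrl.calibration('wrist');T=np.linalg.inv(np.array(k['tool_from_camera']))
print(cv2.projectPoints(np.array([[0,0,0],[-.014,0,0],[-.014,0,.011],[-.014,0,-.011],[-.014,-.0145,0]],float),cv2.Rodrigues(T[:3,:3])[0],T[:3,3],k['mtx'],k['distortion'])[0][:,0])
E
```

```text
[ 0.48372317 -0.29388593  0.052     ] [-0.01223732 -0.05193678 -0.00446583]
[ 0.4897912  -0.28591896  0.052     ] [-0.01226244 -0.04192278 -0.00457889]
[[277.96188771 268.73786045]
 [277.71608199 284.40927692]
 [277.80037574 305.31808613]
 [277.62905609 262.37149054]
 [245.12213082 284.35915471]]
```

```bash
python3 -m creep '0 0 -1.8 -0.4 0 0 0; 0 0 -0.8 -0.1 0 0 0; 0 0 -0.8 -0.2 0 0 0; 0 0 -0.8 -0.2 0 0 0'
python3 - <<'E'
from h import *
o=ctrl.get_obs();print(o['wrist_force'])
im,d=ctrl.camera('wrist');cv2.imwrite('pics/w9.png',im)
E
```

```text
time_s: 8.32
eef_pos: [0.4872, -0.2858, 0.0451]
eef_rot: [0.663, 0.231, 0.674, -0.228]
wrist_force: [3.1, 5.0, -1.3]
opening: 0.0
[ 3.06964974  4.96820813 -1.32398989]
```

View pics/w9.png

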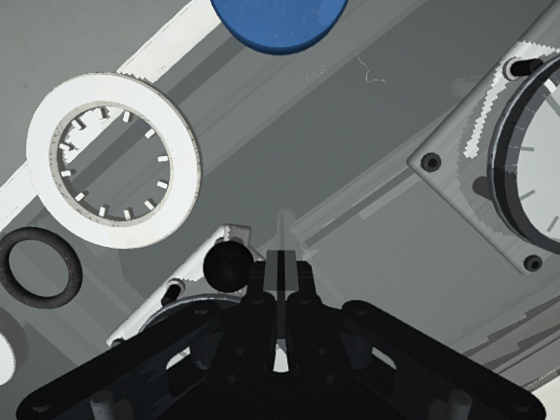

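```bash
python3 -m creep '0 0.5 -0.8 0 0 0 0; 0 0.4 -0.8 0 0 0 0'; python3 -m creep '0 0.2 -0.7 0.1 0 0 0'
python3 - <<'E'
from h import *
from scipy.spatial.transform import Rotation as Ro
o=ctrl.get_obs();p,r=o['eef_pos'],o['eef_rot'];print(o['wrist_force'])
R=Ro.from_quat(np.r_[r[1:],r[0]]).as_matrix();print(R.round(3))
im,d=ctrl.camera('wrist');cv2.imwrite('pics/w10.png',im)
im,d=ctrl.camera('scene');cv2.imwrite('pics/s10.png',cv2.resize(im[230:330,330:450],None,fx=5,fy=5,interpolation=cv2.INTER_CUBIC))
E
```

```text
time_s: 8.62
eef_pos: [0.4787, -0.2994, 0.0391]
eef_rot: [0.665, 0.231, 0.672, -0.228]
wrist_force: [3.5, 6.7, 5.0]
opening: -0.005
time_s: 8.75
eef_pos: [0.4758, -0.3054, 0.038]
eef_rot: [0.666, 0.232, 0.672, -0.228]
wrist_force: [2.3, 6.5, 2.6]
opening: -0.0
[2.27763549 6.49898581 2.55684419]
[[-0.007  0.615  0.789]
 [ 0.008  0.789 -0.615]
 [-1.     0.002 -0.01 ]]
```

View pics/w10.png

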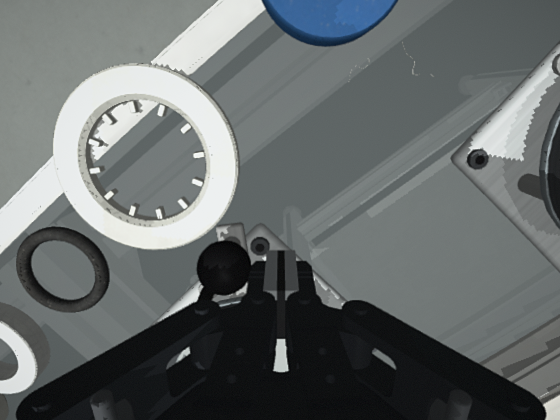

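View pics/s10.png

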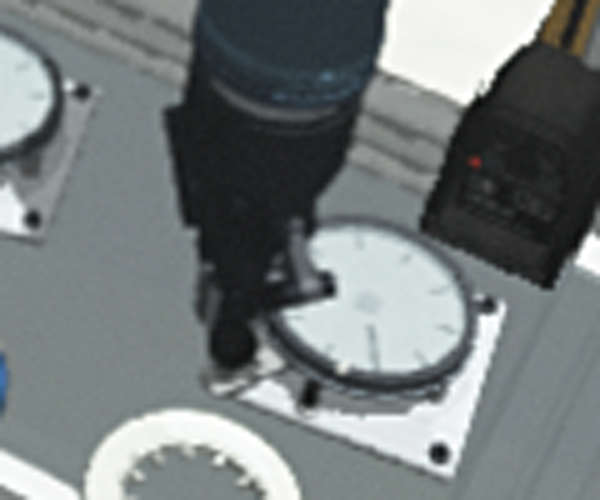

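```bash
python3 -m creep '0 0.1 -0.7 0.15 0 0 0; 0 0.1 -0.7 0.15 0 0 0';  python3 -m creep '0 0.1 -0.6 0.15 0 0 0'; python3 -m creep '0 0 -0.5 0.1 0 0 0'
```

```text
time_s: 9.1
eef_pos: [0.4702, -0.3171, 0.0371]
eef_rot: [0.666, 0.233, 0.671, -0.227]
wrist_force: [3.6, 7.7, 2.9]
opening: 0.004
time_s: 9.22
eef_pos: [0.4682, -0.322, 0.0367]
eef_rot: [0.666, 0.233, 0.671, -0.227]
wrist_force: [3.4, 6.3, 3.2]
opening: -0.004
time_s: 9.35
eef_pos: [0.4671, -0.3239, 0.037]
eef_rot: [0.666, 0.236, 0.671, -0.225]
wrist_force: [13.3, 20.5, 0.8]
opening: -0.004
```

```bash
python3 -m creep '0 0 -0.5 0.1 0 0 0'; python3 -m creep '0 0 -0.5 0 0 0 0'
python3 - <<'E'
from h import *
im,d=ctrl.camera('wrist');cv2.imwrite('pics/w11.png',im)
im,d=ctrl.camera('scene');cv2.imwrite('pics/s11.png',cv2.resize(im[230:330,330:450],None,fx=5,fy=5,interpolation=cv2.INTER_CUBIC))
E
```

```text
time_s: 9.48
eef_pos: [0.4671, -0.3239, 0.037]
eef_rot: [0.667, 0.239, 0.67, -0.222]
wrist_force: [16.2, 23.2, 3.2]
opening: 0.0
time_s: 9.6
eef_pos: [0.4672, -0.3236, 0.0372]
eef_rot: [0.668, 0.242, 0.669, -0.22]
wrist_force: [18.7, 18.1, 0.0]
opening: 0.0
```

View pics/w11.png

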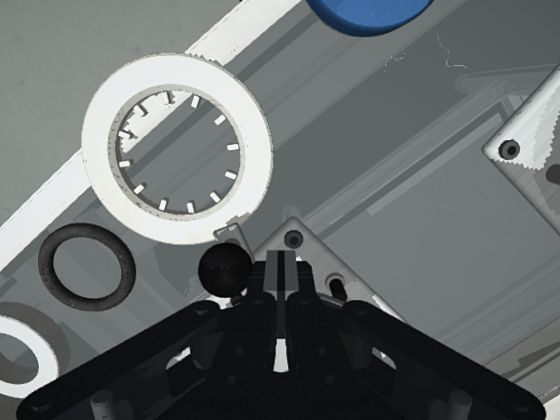

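View pics/s11.png

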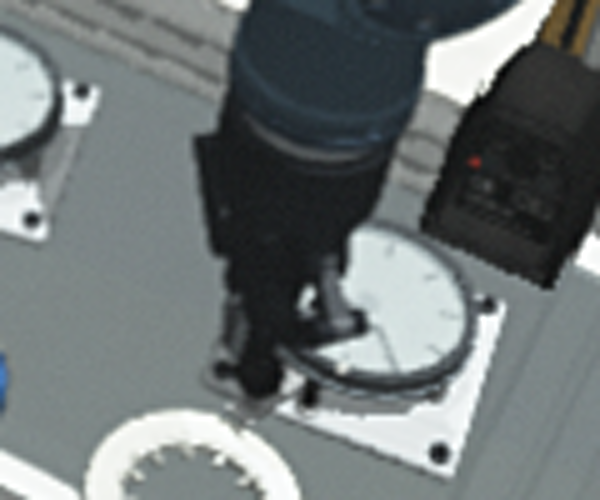

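```bash
python3 -m creep '0 0 1.5 -0.3 0 0 0; 0 0 1.5 -0.3 0 0 0; 0 0 1.8 0.1 0 0 0; 0 0 2 0.3 0 0 0; 0 0 2.5 0.2 0 0 0; 0 0 1.5 0 0 0 0; 0 -5 0 0 0 0 0; 0 -5 0 0 0 0 0; 0 -5 1 0 0 0 0; 0 0 0 0 0 0 0'
python3 - <<'E'
from h import *
im,d=ctrl.camera('wrist');cv2.imwrite('pics/w12.png',im)
im,d=ctrl.camera('scene');cv2.imwrite('pics/s12.png',cv2.resize(im[230:330,280:440],None,fx=5,fy=5,interpolation=cv2.INTER_CUBIC))
im,d=ctrl.camera('top');cv2.imwrite('pics/t12.png',cv2.resize(im[165:235,285:415],None,fx=6,fy=6,interpolation=cv2.INTER_CUBIC))
E
```

```text
time_s: 10.95
eef_pos: [0.5423, -0.2317, 0.1964]
eef_rot: [0.668, 0.239, 0.669, -0.222]
wrist_force: [-0.5, -0.4, -0.2]
opening: -0.001
```

View pics/w12.png

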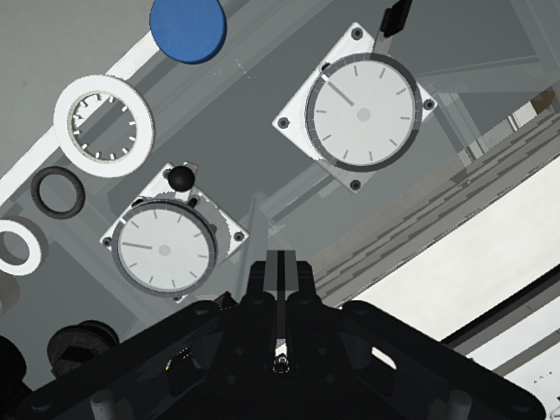

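View pics/s12.png

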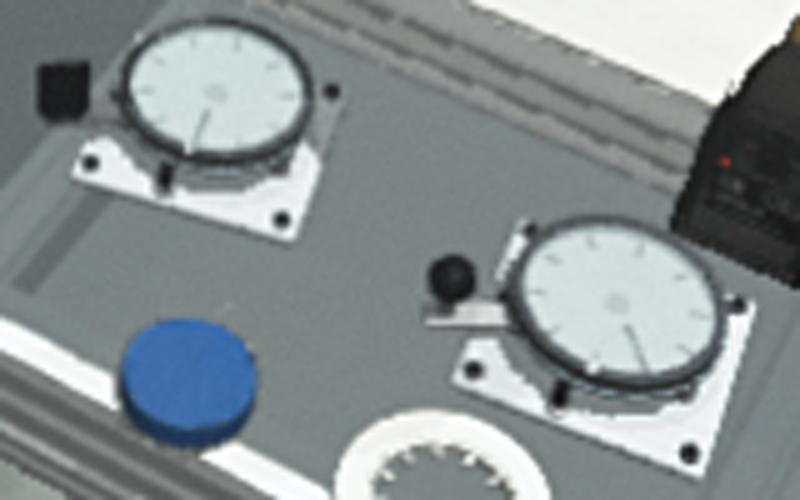

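View pics/t12.png

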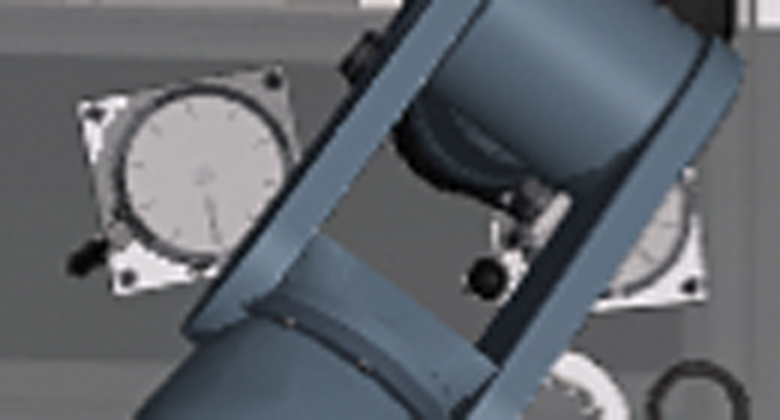

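```bash
python3 - <<'E'
from h import *
def w(u,v): return atz('scene',280+u/5,230+v/5,.044)[:2]
c=w(618,302)
for a in ((610,325),(600,362),(628,325),(648,371)):
    d=w(*a)-c; print(a,np.degrees(np.arctan2(d[1],d[0])),np.hypot(*d))
o=ctrl.get_obs();p,r=o['eef_pos'],o['eef_rot']
c=wrist_atz(164.5,250,.044,p,r);d=wrist_atz(122,244,.044,p,r)-c;print(np.degrees(np.arctan2(d[1],d[0])))
E
```

```text
(610, 325) -172.2504787828784 0.0152982268958175
(600, 362) -170.45764725119923 0.038738388885526664
(628, 325) -138.33054337548626 0.0138779864410404
(648, 371) -138.33663747357625 0.04085954975120765
-137.03600572583954
```

```bash
python3 - <<'E'
from h import *
print(ctrl.hand_in(), ctrl.get_obs()['time_s'])
E
```

```text
the job is handed in; nothing more can be done
the job is handed in; nothing more can be done
```

The valve held its pressure, so I counted it once on the ball-knob counter. I handed the job in about 11 s into the 51 s allowed.

- **Gauge:** I pressed it to its end stop and let it come back up. The rod tip then stood about 26 mm over the flange, and the dark ring showed in the wrist picture.
- **Earlier partial press:** My first press was about 9 mm off centre. I stopped it part way, lifted, re-centred and then did the full press.
- **Force:** The wrist force reached at least 94 N against the gauge's end stop (limit 120 N).
- **Counter:** I swung the ball lever to its stop, where it stopped moving and the force rose to about 28 N. I then backed off and it sprang home; the knob is at the same pixel as before.
- **Last checks:** The ball dial moved one mark. I measured 32–34° in the scene picture, and the wrist picture agreed on where the line ended up; one mark is 36°. The paddle dial and lever look unchanged, and the robot was clear of everything.
- **Disagreement:** The wrist camera read y about 4–8 mm too high compared with the other two cameras and with contact. I used the other two for the lever.

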